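# Lock a battery box with a slot key

### The job

The battery box's lid is on but its slotted quarter-turn fastener still stands at the white open marks. Take the orange slot key from its wooden stand, put its blade into the fastener's slot, push the fastener in gently against its spring and turn it clockwise until it stops and springs up locked at the red marks, then stand the key upright back in its stand. Do not force the key against the box, and leave the things standing around where they are.

Things in the scene. Friction and masses are not known exactly. Their poses are not given: they have to be found in the camera images.
- battery_box: Grey fixed battery box, 100 (x) x 130 (y) x 60 mm high, origin at the centre of its underside, z up. In the middle of its lid, in a round bore 30 mm across, sits a brass fastener head 27 mm across, with a slot 4.5 mm wide and 4.5 mm deep right across its centre. More than 24 N between key and box damages it.
- bore (a point): On the fastener's axis, centre of the bore in the plane of the lid's upper face, 60 mm above the box's underside; axes as the box's. The head's top (the slot's mouth) lies sunk 2 to 22 mm below this point: the depth differs from box to box, is not reported and must be felt.
- open_mark (a point): One of the two white open marks on the lid, 26 mm from the bore's centre along the box's +x (the other along -x). At the start the slot points at them (within 0.06 rad).
- closed_mark (a point): One of the two red closed marks on the lid, 26 mm from the bore's centre, 1.45 rad clockwise (seen from above) of the white one. The head turns only while pushed in: its spring gives from 5 N, its catch is free at about 4 mm (9 N), it is hard at 6 mm (11 N). Let go at the closed marks it springs up and is caught.
- fastener (a joint): Turn of the fastener, rad: -0.06 to 0.06 at the open marks, grows clockwise seen from above, 1.45 at the closed marks, hard stop at 1.52; closed notch 1.38 to 1.52. Slot direction from above = the box's yaw minus this value. Pushed in, it turns with about 0.04 N m.
- slot_key: Slot key, 86 mm tall, about 120 g, standing blade down in its stand. Origin at the centre of the blade's tip, z up along the key. From the tip up: steel blade 18 (x) x 3 (y) x 15 mm, steel shank 16 x 10 mm to a height of 50 mm, orange handle 36 (x) x 12 (y) mm from 50 to 86 mm: grip it across the 12 mm (y). A half turn about z makes no difference to it.
- stand: Fixed wooden block 60 (x) x 50 (y) x 40 mm high, origin at the centre of its underside; in its top a socket 20 (x) x 14 (y) mm, 36 mm deep, with 3 mm chamfered edges, in which the key stands with its x along the stand's x (or turned by half a turn).
- socket (a point): Centre of the socket's floor, 4 mm above the stand's underside: where the key's tip stands.
- flux_bottle: Bystander: amber bottle, 45 mm across, 107 mm tall, origin at its underside.
- transformer: Bystander: small green transformer, 50 x 46 x 52 mm, origin at its underside.
- charger: Bystander: flat white battery tester, 133 x 68 x 33 mm, origin at its underside.
There are look-alikes about, which are no part of the job. Of the things that look like the battery_box, the larger one is meant.

How it is judged:
By the outcome, as a careful person would: the job done as asked, in the order asked, and still so for the second after the job is handed in, with the robot touching nothing.
It also fails if it takes over 72 s, if anything falls off the work surface, if the arm or the gripper's body presses on something with over 40 N, if the wrist force passes 120 N, or if a joint passes its speed limit or range.

### The arm

A 6-joint arm with a two-finger parallel gripper is mounted at the origin on a cart in front of the work surface, level with it; the furniture and walls round the work are solid. World frame = base frame: x ahead of the robot, y to its left, z up, the work surface at z = 0. Lengths are in m, angles in rad, forces in N, time in s.
With the tool pointing down it reaches from about 0.3 to 0.775 m from the base axis. Payload 14.6 kg.
Tool frame: the origin (TCP) lies at the very end of the fingers, on their centre line; the grasp point (between the pads) lies 19 mm behind it; z points along the fingers, y is the line along which they close (so a half turn about z gives the same grasp; the last joint's range is limited). The gripper opens to 94 mm and grips with 3 to 60 N. Pads are 16 mm wide; open, the fingers measure 119 mm over their backs; the gripper's body (75 mm by 177 mm) begins 78 mm behind the grasp point.
Start: joints at [1.157, 0.3, 1.521, -0, 1.321, -0.067], TCP at [0.187, 0.517, 0.205] pointing down, gripper open.
Joint ranges: [-3.03, 3.03], [-0.79, 2.21], [0.23, 2.52], [-1.04, 4.18], [0, 3.07], [-2.55, 2.55]. Speed limits (rad/s): [2.22, 2.22, 2.57, 3.14, 3.14, 3.14].

### API

Orientations are given as [roll, pitch, yaw] about the fixed x, y, z axes, in that order (R = Rz(yaw) Ry(pitch) Rx(roll)).
In Python, from station import ctrl, cams gives the robot as it stands. The module is installed in compiled form; this text tells all that it offers.
- The arm moves only by the tool arm_command, never from a script. Its argument "plan" is a list that holds one entry, the list of rows, each a list of 7 numbers: the shift along the tool's x, y, z in a scale on which 1.0 is 1000 mm, then the turn, a rotation vector about the tool's x, y, z in shares of 90 degrees (1.0 is 90 degrees), then the closure, from -1 (fully open) to 1 (shut). A call has 1 to 12 rows; each row is the pose to reach, as a shift and turn from the pose commanded when the call began, along the tool's axes at that moment; what a row does not reach only later rows make up. A row lasts 1/10 s, in which the tool goes at most 50 mm and 8.59 degrees, less where a joint would pass 70% of its speed; a pose out of reach is approached as far as the arm can. A call with a gripper value outside its range is refused whole. The fingers move at their own pace and stop on an object; "squeeze" is the grip in N (left out, the last holds). Time passes only in rows, so rows that repeat a pose let the fingers close. It gives the time, the measured TCP pose, the force, the opening and the grip force at its end, in the units of the state.
- ctrl.get_obs(): the state, without advancing time (a new reading comes with each control period).
- cams.camera(name): name is "scene" or "top" or "wrist"; returns (picture, depth): 400x640x3 uint8, blue, green, red; 400x640 float32, m along the optical axis (not along the pixel's ray), 0 where there is no reading.
- cams.camera_info(name): a dict with "fx", "fy", "cx", "cy" (pixels), "world_to_cam" (4x4, takes a point from world to camera coordinates). Camera axes: x right, y down, z forward; pixel columns grow to the right and rows downward; lengths in m; the calibration is good to about 2 mm. A picture is of the moment at which its call begins: read the wrist's pose just before it. camera_info takes no time and is no camera call; for the wrist camera it gives the pose at the moment of the call.
- ctrl.hand_in(): hands the job in; it is judged then, once.
The state is a dict: "time_s": time; "qpos": joint angles; "joint_vel": joint speeds; "tau": joint torques, N m; "ee_pos": TCP position; "eef_rot": TCP orientation; "force": force on the tool from outside, world axes, zero at the start; "moment": the same for the moment, N m; "grip_width": finger opening in m; "grip_force": force on a finger pad.
Only numpy, scipy, OpenCV 4.12 (cv2) and the standard library are available. Lean on these libraries where they do the work, as an engineer would, in place of code of your own. Each camera call takes 0.05 s, during which the arm holds its last target. There are 200 camera calls.

## Working session

There is one attempt and no reset: what is moved stays moved. The work goes in short steps, Python scripts to look and compute and a tool call to move; the robot and the scene stay as the last step left them, time stands still between calls to the robot, and variables do not carry over. Pictures are saved under pics/ and viewed, at most 10 in all, crops included, and the job is handed in when it is done.

Besides the shell and the picture viewer there is one more tool, called after ">>>" in YAML: its name, and indented under it one key for each argument. arm_command: Moves the arm, as the interface text tells. Its arguments: {"type":"object","properties":{"plan":{"type":"array"},"squeeze":{"type":"number"}},"required":["plan"]}

```bash
mkdir -p pics && python3 - <<'E'
from station import ctrl,cams
import cv2,numpy as np
o=ctrl.get_obs();print(o['time_s'],o['ee_pos'],o['eef_rot'],o['force'],o['grip_width'])
for n in ['top','scene']:
    p,d=cams.camera(n);i=cams.camera_info(n)
    cv2.imwrite(f'pics/{n}0.png',p);np.savez(f'{n}0.npz',p=p,d=d,K=[i['fx'],i['fy'],i['cx'],i['cy']],T=i['world_to_cam'])
    print(n,i)
E
```

```text
0.0 [0.18683252 0.51701507 0.20488081] [-3.14041829e+00 -6.77968755e-05  2.79484365e+00] [-0.05842736 -0.35840975  0.3741665 ] 0.09400072138630428
top {'fx': 502.3444676311608, 'fy': 502.3444676311608, 'cx': 320.9005861666522, 'cy': 199.55217137372654, 'world_to_cam': array([[ 0.00695493, -0.99997118,  0.00304331, -0.23554089],
       [-0.99694768, -0.0071705 , -0.07774261,  0.581312  ],
       [ 0.07776219, -0.00249333, -0.99696882,  1.26593287],
       [ 0.        ,  0.        ,  0.        ,  1.        ]])}
scene {'fx': 455.42986580688915, 'fy': 455.42986580688915, 'cx': 321.2340043957298, 'cy': 203.8017166056954, 'world_to_cam': array([[ 0.89018269, -0.45551664, -0.00890929, -0.6192939 ],
       [-0.25335358, -0.47866835, -0.84064771,  0.08466366],
       [ 0.37866443,  0.75058724, -0.54150905,  0.92077374],
       [ 0.        ,  0.        ,  0.        ,  1.        ]])}
```

View pics/top0.png

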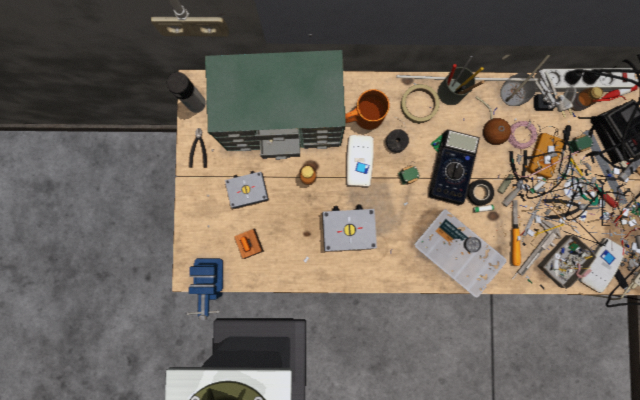

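View pics/scene0.png

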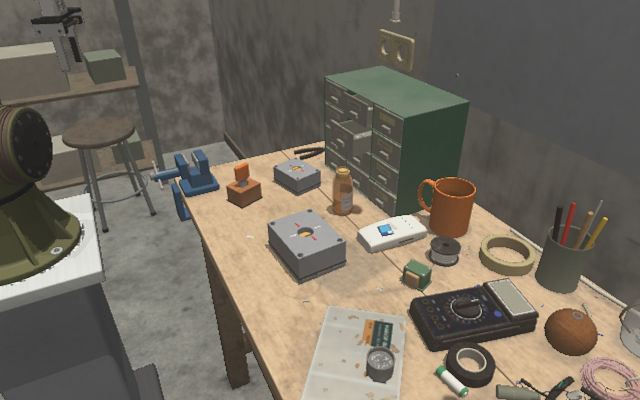

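The top view shows the large box at about (349,230), with the brass head in the middle. The stand and orange key are at (248,243), and the small look-alike box is at (246,189). Next I'll measure the first two.

```bash
cat > h.py <<'E'
import numpy as np,cv2
def load(n):
    z=np.load(n);return z['p'],z['d'],z['K'],z['T']
def world(d,K,T):
    v,u=np.mgrid[:d.shape[0],:d.shape[1]]
    c=np.stack([(u-K[2])/K[0]*d,(v-K[3])/K[1]*d,d],-1)
    return (c-T[:3,3])@T[:3,:3]
def rect(pts):
    (c,s,a)=cv2.minAreaRect((pts[:,:2]*1000).astype(np.float32));return np.round(c,1),np.round(s,1),round(a,2)
E
python3 - <<'E'
from h import *
for n in ['top','scene']:
    p,d,K,T=load(n+'0.npz');W=world(d,K,T);hsv=cv2.cvtColor(p,cv2.COLOR_BGR2HSV);ok=d>0
    print(n,'table z',np.median(W[...,2][ok&(abs(W[...,2])<.02)]))
    roi=np.zeros(d.shape,bool)
    if n=='top': b=(slice(200,260),slice(310,390));s=(slice(222,265),slice(228,270))
    else: b=(slice(200,285),slice(260,355));s=(slice(155,210),slice(220,266))
    def pts(sl,lo,hi,m=None):
        w=W[sl].reshape(-1,3);k=(w[:,2]>lo)&(w[:,2]<hi)&ok[sl].ravel()
        if m is not None:k&=m[sl].ravel()
        return w[k]
    q=pts(b,.052,.068);print('lid',rect(q),np.median(q[:,2]),len(q))
    H,S,V=[hsv[...,i].astype(int) for i in range(3)]
    q=pts(b,.02,.075,(H>18)&(H<35)&(S>120));print('brass',rect(q),np.median(q,0),len(q))
    q=pts(b,.05,.07,((H<8)|(H>172))&(S>120));print('red',len(q),np.round(q,3)[:12].tolist())
    q=pts(b,.05,.07,(V>215)&(S<40));print('white',len(q),np.round(q,3)[:12].tolist())
    q=pts(s,.034,.046);print('stand top',rect(q),len(q))
    q=pts(s,.06,.11);print('key',rect(q),np.percentile(q[:,2],[5,50,95,100]),len(q))
p,d,K,T=load('top0.npz')
a=cv2.resize(p[200:260,310:390],(560,420),interpolation=cv2.INTER_CUBIC);c=cv2.resize(p[222:267,228:268],(240,270),interpolation=cv2.INTER_CUBIC)
o=np.zeros((420,800,3),np.uint8);o[:,:560]=a;o[:270,560:]=c;cv2.imwrite('pics/crop0.png',o)
E
```

```text
top table z 0.0003950394920702671
lid (array([ 506.3, -301.9]), array([ 98. , 128.6]), 3.57) 0.05984264383065643 1925
brass (array([ 506.4, -304.2]), array([22.9, 24.7]), 2.07) [ 0.50650143 -0.30479901  0.04718777] 78
red 7 [[0.512, -0.331, 0.064], [0.51, -0.324, 0.058], [0.51, -0.327, 0.056], [0.51, -0.329, 0.063], [0.502, -0.274, 0.062], [0.502, -0.277, 0.063], [0.502, -0.279, 0.062]]
white 0 []
stand top (array([470.1, -45.9]), array([59.8, 51.1]), 22.44) 375
key (array([469.9, -46.7]), array([35.5, 12.1]), 23.04) [0.06940904 0.08865226 0.0924724  0.09565565] 91
scene table z 0.0010295156201962944
lid (array([ 507.1, -304.3]), array([100.1, 132.3]), 3.48) 0.06055169863303275 2366
brass (array([ 509.5, -297.3]), array([17.3,  8.1]), 1.59) [ 0.50974695 -0.2977181   0.0488196 ] 28
red 12 [[0.501, -0.275, 0.06], [0.502, -0.278, 0.062], [0.5, -0.282, 0.062], [0.503, -0.282, 0.062], [0.502, -0.284, 0.061], [0.511, -0.325, 0.062], [0.51, -0.327, 0.061], [0.512, -0.327, 0.06], [0.511, -0.329, 0.059], [0.511, -0.332, 0.062], [0.509, -0.336, 0.063], [0.511, -0.338, 0.063]]
white 5 [[0.535, -0.303, 0.062], [0.529, -0.3, 0.06], [0.486, -0.305, 0.062], [0.481, -0.306, 0.061], [0.485, -0.306, 0.06]]
stand top (array([471. , -49.7]), array([63., 54.]), 21.02) 322
key (array([471. , -50.4]), array([37.1, 14.1]), 25.42) [0.06232476 0.07799576 0.0909514  0.092504  ] 206
```

View pics/crop0.png

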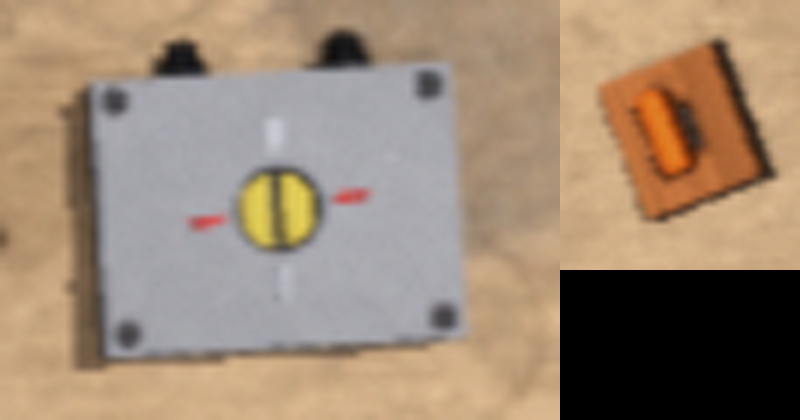

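The crop confirms it: slot along the white marks, box yaw about 0.06 rad, key and stand yaw about 0.39 rad. I'll move above the stand and take a closer look with the wrist camera. Grip yaw will be 3.53, which leaves joint 6 room for the clockwise turn.

Units first: shifts go in shares of 1000 mm and turns go in shares of 90 degrees. So -458 mm / 1000 = -0.458, -435 mm / 1000 = -0.435, -0.735 rad / 1.5708 = -0.4679.

>>> arm_command:
  plan:
    - [[-0.038, -0.036, 0, 0, 0, -0.0388, -1], [-0.076, -0.072, 0, 0, 0, -0.0777, -1], [-0.114, -0.108, 0, 0, 0, -0.1171, -1], [-0.152, -0.144, 0, 0, 0, -0.156, -1], [-0.19, -0.18, 0, 0, 0, -0.1948, -1], [-0.228, -0.216, 0, 0, 0, -0.2336, -1], [-0.266, -0.252, 0, 0, 0, -0.2725, -1], [-0.304, -0.288, 0, 0, 0, -0.3119, -1], [-0.342, -0.324, 0, 0, 0, -0.3501, -1], [-0.38, -0.36, 0, 0, 0, -0.3883, -1], [-0.42, -0.398, 0, 0, 0, -0.4265, -1], [-0.458, -0.435, 0, 0, 0, -0.4679, -1]]

```text
time_s: 1.3
ee_pos: [0.4563, -0.0213, 0.2054]
eef_rot: [3.142, 0.0, -2.751]
force: [1.0, 1.2, 0.9]
grip_width: 0.0941
grip_force: 0.0
```

```bash
cat >> h.py <<'E'
def snap(name,tag):
    from station import cams,ctrl
    i=cams.camera_info(name);p,d=cams.camera(name)
    np.savez(f'{tag}.npz',p=p,d=d,K=[i['fx'],i['fy'],i['cx'],i['cy']],T=i['world_to_cam']);cv2.imwrite(f'pics/{tag}.png',p)
    return ctrl.get_obs()
def move(o,x,y,z,yaw):
    from scipy.spatial.transform import Rotation as R
    r=R.from_euler('xyz',o['eef_rot']);t=R.from_euler('xyz',[np.pi,0,yaw])
    print('shift mm',np.round(r.inv().apply(np.array([x,y,z])-o['ee_pos'])*1000,1),'rot',np.round((r.inv()*t).as_rotvec(),4))
E
python3 - <<'E'
from h import *
o=snap('wrist','w1');print(o['ee_pos'],o['eef_rot'],o['force'],o['qpos'])
p,d,K,T=load('w1.npz');print('cam pos',-T[:3,:3].T@T[:3,3],'axis',T[2,:3])
W=world(d,K,T);ok=d>0
near=np.hypot(W[...,0]-.47,W[...,1]+.048)<.06
q=W[ok&near&(W[...,2]>.034)&(W[...,2]<.046)];print('stand',rect(q),len(q))
q=W[ok&near&(W[...,2]>.082)&(W[...,2]<.098)];print('key top',rect(q),len(q),np.median(q,0))
E
```

```text
[ 0.45835478 -0.02628978  0.20513907] [-3.14010812e+00 -2.45170164e-04 -2.74840265e+00] [-0.93050933 -2.30713772 -1.41953132] [-1.36267628e-01  9.59083337e-02  1.76613723e+00 -1.46711185e-03
  1.27900920e+00 -2.09983248e+00]
cam pos [ 0.39447654 -0.04664208  0.38449302] axis [ 0.21378184  0.08818954 -0.97289256]
stand (array([471., -49.]), array([60.2, 49.5]), 22.11) 2290
key top (array([470.2, -48.9]), array([35. , 12.1]), 22.51) 559 [ 0.4694155  -0.04873292  0.0891718 ]
```

View pics/w1.png

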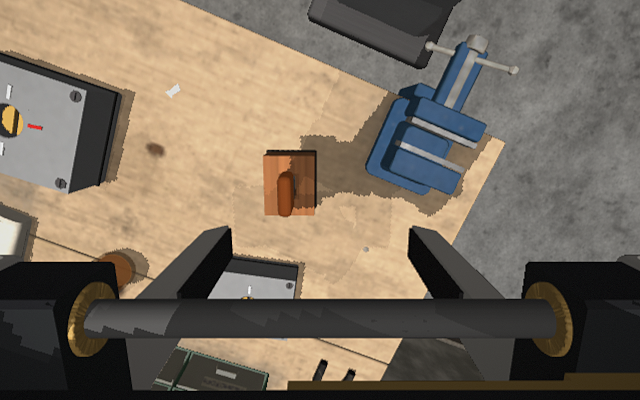

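The wrist view shows the stand and key at (285,185). The measured stand centre is (471,-49) mm with yaw 22.3°, and the top of the key is at z≈0.090, as it should be. Next step is to align over it.

```bash
python3 - <<'E'
from h import *
from station import ctrl
o=ctrl.get_obs();print(o['ee_pos'],o['eef_rot'],o['force']);move(o,.4705,-.049,.12,.389+np.pi)
E
```

```text
[ 0.45835478 -0.02628978  0.20513907] [-3.14010812e+00 -2.45170164e-04 -2.74840265e+00] [-0.93050933 -2.30713772 -1.41953132]
shift mm [ -2.5 -25.5  85.2] rot [-0.0015 -0.0002  0.0042]
```

>>> arm_command:
  plan:
    - [[0, 0, 0, 0, 0, 0, -1], [0, 0, 0, 0, 0, 0, -1], [0, 0, 0, 0, 0, 0, -1]]

```text
time_s: 1.65
ee_pos: [0.4555, -0.0181, 0.2055]
eef_rot: [3.141, -0.0, -2.752]
force: [0.3, -0.7, 0.0]
grip_width: 0.0941
grip_force: 0.0
```

```bash
python3 - <<'E'
from h import *
from station import ctrl
o=ctrl.get_obs();print(o['ee_pos'],o['eef_rot'],o['force']);move(o,.4705,-.049,.12,.389+np.pi)
E
```

```text
[ 0.45548669 -0.01806981  0.20546146] [ 3.14144749e+00 -7.92306577e-05 -2.75249933e+00] [ 0.30705799 -0.72759832  0.03198133]
shift mm [ -2.2 -34.3  85.5] rot [ 0.0001 -0.0001  0.0001]
```

Scaled: 85.5 mm / 1000 = 0.0855, -34.3 mm / 1000 = -0.0343.

>>> arm_command:
  plan:
    - [[-0.001, -0.012, 0.02, 0, 0, 0, -1], [-0.002, -0.024, 0.045, 0, 0, 0, -1], [-0.0022, -0.0343, 0.065, 0, 0, 0, -1], [-0.0022, -0.0343, 0.0855, 0, 0, 0, -1], [-0.0022, -0.0343, 0.0855, 0, 0, 0, -1], [-0.0022, -0.0343, 0.0855, 0, 0, 0, -1], [-0.0022, -0.0343, 0.0855, 0, 0, 0, -1]]

```text
time_s: 2.35
ee_pos: [0.4714, -0.0495, 0.1212]
eef_rot: [-3.141, 0.002, -2.753]
force: [0.0, -0.0, 0.7]
grip_width: 0.0934
grip_force: 0.0
```

```bash
python3 - <<'E'
from h import *
from station import ctrl
o=snap('wrist','w2');print(o['ee_pos'],o['eef_rot'],o['force'])
p,d,K,T=load('w2.npz')
W=world(d,K,T);ok=d>0
near=np.hypot(W[...,0]-.47,W[...,1]+.048)<.06
q=W[ok&near&(W[...,2]>.034)&(W[...,2]<.046)];print('stand',rect(q),len(q))
q=W[ok&near&(W[...,2]>.082)&(W[...,2]<.098)];print('key top',rect(q),len(q),np.median(q,0))
q=W[ok&near&(W[...,2]>.058)&(W[...,2]<.098)];print('key',rect(q),len(q),np.median(q,0))
move(o,.4705,-.049,.054,.389+np.pi)
E
```

```text
[ 0.47137463 -0.04962561  0.12118344] [-3.14054486e+00  1.65454112e-03 -2.75264778e+00] [-0.19803     0.02758857  0.49436662]
stand (array([470.8, -48.7]), array([60.1, 50.1]), 22.05) 4118
key top (array([471. , -48.8]), array([36.6, 11.5]), 22.48) 1017 [ 0.46930943 -0.04942087  0.08924483]
key (array([470.9, -48.9]), array([36.7, 12. ]), 21.71) 1148 [ 0.46717796 -0.05014959  0.08906417]
shift mm [ 0.7  1.  67.2] rot [-0.001   0.0017 -0.0001]
```

Scaled: 67 mm / 1000 = 0.067, 55 mm / 1000 = 0.055.

>>> arm_command:
  plan:
    - [[0, 0.0005, 0.02, 0, 0, 0, -1], [0, 0.0005, 0.04, 0, 0, 0, -1], [0, 0.0005, 0.055, 0, 0, 0, -1], [0, 0.0005, 0.067, 0, 0, 0, -1], [0, 0.0005, 0.067, 0, 0, 0, -0.3], [0, 0.0005, 0.067, 0, 0, 0, 0.2], [0, 0.0005, 0.067, 0, 0, 0, 0.5], [0, 0.0005, 0.067, 0, 0, 0, 0.7], [0, 0.0005, 0.067, 0, 0, 0, 1], [0, 0.0005, 0.067, 0, 0, 0, 1], [0, 0.0005, 0.067, 0, 0, 0, 1], [0, 0.0005, 0.067, 0, 0, 0, 1]]
  squeeze: 30

```text
time_s: 3.6
ee_pos: [0.4707, -0.0496, 0.053]
eef_rot: [-3.142, 0.0, -2.753]
force: [0.4, 0.4, 0.2]
grip_width: 0.0332
grip_force: 0.0
```

>>> arm_command:
  plan:
    - [[0, 0, 0, 0, 0, 0, 1], [0, 0, 0, 0, 0, 0, 1], [0, 0, 0, 0, 0, 0, 1]]

```text
time_s: 3.9
ee_pos: [0.4707, -0.0496, 0.0529]
eef_rot: [3.142, -0.0, -2.753]
force: [-0.1, -0.9, -0.5]
grip_width: 0.0118
grip_force: 30.0
```

The key is gripped (11.8 mm, 30 N). TCP z is 0.0529 with the tip on the socket floor at 0.004, so the tip is 49 mm below the TCP. Lifting now.

Scaled: -120 mm / 1000 = -0.12, -105 mm / 1000 = -0.105.

>>> arm_command:
  plan:
    - [[0, 0, -0.008, 0, 0, 0, 1], [0, 0, -0.02, 0, 0, 0, 1], [0, 0, -0.035, 0, 0, 0, 1], [0, 0, -0.055, 0, 0, 0, 1], [0, 0, -0.08, 0, 0, 0, 1], [0, 0, -0.105, 0, 0, 0, 1], [0, 0, -0.12, 0, 0, 0, 1], [0, 0, -0.12, 0, 0, 0, 1], [0, 0, -0.12, 0, 0, 0, 1]]
  squeeze: 40

```text
time_s: 4.8
ee_pos: [0.4705, -0.0495, 0.173]
eef_rot: [-3.141, 0.0, -2.753]
force: [-0.2, 0.5, -2.8]
grip_width: 0.0115
grip_force: 40.0
```

```bash
python3 - <<'E'
from h import *
from station import ctrl
o=ctrl.get_obs();print(o['ee_pos'],o['eef_rot'],o['force'],o['moment']);move(o,.545,-.303,.173,.062+np.pi)
E
```

```text
[ 0.47054092 -0.04951951  0.17297166] [-3.14140259e+00  2.54145875e-04 -2.75336784e+00] [-0.22933946  0.53388364 -2.82883417] [-0.01900343 -0.03994881 -0.00205936]
shift mm [  27.  -262.8    0. ] rot [-1.000e-04  3.000e-04  3.262e-01]
```

Scaled: -262.8 mm / 1000 = -0.2628, -250 mm / 1000 = -0.25, 0.326 rad / 1.5708 = 0.2075.

>>> arm_command:
  plan:
    - [[0.002, -0.015, 0, 0, 0, 0.0127, 1], [0.005, -0.045, 0, 0, 0, 0.0382, 1], [0.008, -0.08, 0, 0, 0, 0.0637, 1], [0.012, -0.115, 0, 0, 0, 0.0955, 1], [0.015, -0.15, 0, 0, 0, 0.121, 1], [0.019, -0.185, 0, 0, 0, 0.1464, 1], [0.023, -0.22, 0, 0, 0, 0.1783, 1], [0.026, -0.25, 0, 0, 0, 0.1974, 1], [0.027, -0.2628, 0, 0, 0, 0.2075, 1], [0.027, -0.2628, 0, 0, 0, 0.2075, 1], [0.027, -0.2628, 0, 0, 0, 0.2075, 1], [0.027, -0.2628, 0, 0, 0, 0.2075, 1]]

```text
time_s: 6.0
ee_pos: [0.5449, -0.3024, 0.1726]
eef_rot: [3.141, -0.001, -3.079]
force: [-0.0, -0.1, -0.1]
grip_width: 0.0119
grip_force: 40.0
```

```bash
python3 - <<'E'
from h import *
o=snap('wrist','w3');print(o['ee_pos'],o['eef_rot'],o['force'],o['moment'])
p,d,K,T=load('w3.npz');W=world(d,K,T);ok=d>0
hsv=cv2.cvtColor(p,cv2.COLOR_BGR2HSV).astype(int);H,S,V=hsv[...,0],hsv[...,1],hsv[...,2]
near=ok&(abs(W[...,0]-.507)<.06)&(abs(W[...,1]+.303)<.08)
q=W[near&(W[...,2]>.055)&(W[...,2]<.066)];print('lid',rect(q),np.median(q[:,2]),len(q))
r=np.hypot(W[...,0]-.507,W[...,1]+.303)
m=near&(r<.02)&(H>18)&(H<35)&(S>120)&(W[...,2]<.058);print('brass',rect(W[m]),np.median(W[m],0),m.sum())
for nm,mm in [('red',((H<8)|(H>172))&(S>120)),('white',(V>200)&(S<40))]:
    mm=mm&near&(r>.018)&(r<.036)&(abs(W[...,2]-.06)<.006);q=W[mm]
    k=q[:,1]>-.303 if nm=='red' else q[:,0]>.507
    print(nm,q[k].mean(0),q[~k].mean(0),k.sum(),(~k).sum())
c=W[near&(r<.025)];v,u=np.where(near&(r<.035));print(u.min(),u.max(),v.min(),v.max())
E
```

```text
[ 0.54507314 -0.30234338  0.17290927] [ 3.14142552e+00 -1.75146334e-04 -3.07847521e+00] [-0.35319346 -0.42990095 -1.07995473] [ 0.00199704 -0.03896521  0.00158198]
lid (array([ 507.5, -304.3]), array([ 98.2, 128.4]), 3.59) 0.05994315917501292 17852
brass (array([ 506.8, -303.7]), array([25.2, 25.5]), 4.19) [ 0.50642614 -0.30248512  0.04852113] 608
red [ 0.50210386 -0.27878015  0.06022857] [ 0.51148755 -0.32963063  0.06037572] 49 48
white [nan nan nan] [ 0.48464621 -0.30962776  0.06008677] 0 139
124 535 106 399<stdin>:12: RuntimeWarning: Mean of empty slice.
  ret = um.true_divide(
```

View pics/w3.png

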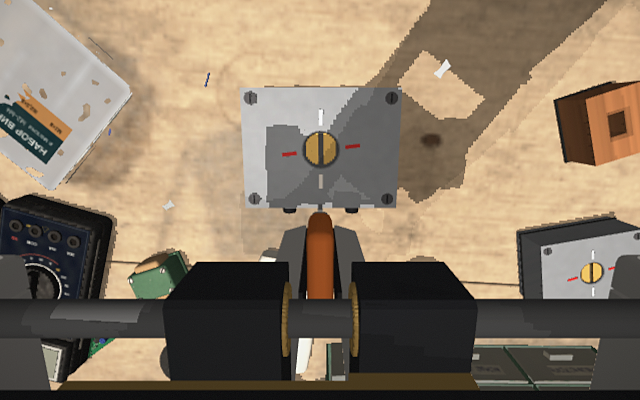

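The wrist view shows the head at (320,150) with its slot almost vertical. The key is held centred at column 320. I'll refine the slot line, and use the held key itself to check the camera's bias.

```bash
python3 - <<'E'
from h import *
p,d,K,T=load('w3.npz');W=world(d,K,T)
hsv=cv2.cvtColor(p,cv2.COLOR_BGR2HSV).astype(int);H,S,V=hsv[...,0],hsv[...,1],hsv[...,2]
# rays to plane z=.0485
v,u=np.mgrid[:400,:640];c=np.stack([(u-K[2])/K[0],(v-K[3])/K[1],np.ones_like(u,float)],-1)
cp=-T[:3,:3].T@T[:3,3];dr=c@T[:3,:3]
def onp(z): t=(z-cp[2])/dr[...,2];return cp+dr*t[...,None]
P=onp(.0485);brass=(H>15)&(H<35)&(S>100)
m=brass&(np.hypot(P[...,0]-.507,P[...,1]+.304)<.018)
(cc,rr)=cv2.minEnclosingCircle((P[m][:,:2]*1000).astype(np.float32));print('head circ',cc,rr)
# slot mid per row: dark between brass
mid=[];
for r in range(125,178):
    x=np.where(m[r])[0]
    if len(x)<6: continue
    g=np.diff(x);k=g.argmax()
    if g[k]>=3:
        uu=(x[k]+x[k+1])/2;t=(.0485-cp[2]);ray=np.array([(uu-K[2])/K[0],(r-K[3])/K[1],1])@T[:3,:3];q=cp+ray*t/ray[2];mid.append(q[:2]);
mid=np.array(mid);a,b=np.polyfit(mid[:,0],mid[:,1],1);print('slot yaw',np.arctan(a),'y at x=.507',a*.507+b,'resid',np.std(mid[:,1]-a*mid[:,0]-b),len(mid))
# key: orange
om=((H<15)&(S>150)&(u>290)&(u<350)&(v>205)&(v<300))
q=W[om&(d>0)];print('handle',len(q),np.median(q,0),np.percentile(q[:,2],[2,50,98]))
for z0,z1 in [(.195,.203),(.203,.214)]:
    k=q[(q[:,2]>z0)&(q[:,2]<z1)]
    if len(k)>5: print(z0,rect(k),len(k),k[:,1].min(),k[:,1].max())
sm=(u>305)&(u<336)&(v>195)&(v<225)&(d>0)&(d<.30);print('near',sm.sum(),np.round(W[sm][::25],4).tolist()[:8])
cv2.imwrite('pics/c3.png',cv2.resize(p[110:260,260:380],(480,600),interpolation=cv2.INTER_NEAREST))
E
```

```text
head circ (506.678955078125, -304.3682556152344) 14.000773429870605
slot yaw 0.07287100966197671 y at x=.507 -0.30417363320935087 resid 0.00020860673481371456 31
handle 2227 [ 0.5380087  -0.30278241  0.20860601] [0.18103422 0.20860601 0.21041564]
0.195 (array([ 530.9, -301.5]), array([14.3,  7.4]), 67.8) 138 -0.309330710634162 -0.29629333007471437
0.203 (array([ 542.9, -302.4]), array([32. , 12.4]), 3.42) 1836 -0.3092784483684839 -0.2960284998722539
near 384 [[0.5463, -0.3122, 0.0598], [0.5468, -0.3079, 0.0603], [0.5469, -0.3011, 0.0616], [0.5497, -0.3136, 0.0603], [0.5363, -0.3034, 0.1292], [0.5374, -0.3045, 0.1401], [0.5277, -0.3059, 0.179], [0.5271, -0.3019, 0.1819]]
```

View pics/c3.png

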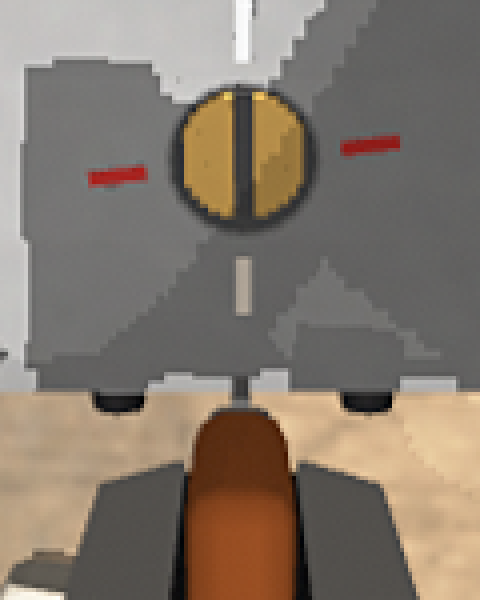

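The held key and the camera agree to about 0.3 mm. Slot centre is (0.5068,-0.3042), yaw 0.073. I'll hover over it.

```bash
python3 - <<'E'
from h import *
from station import ctrl
o=ctrl.get_obs();print(o['time_s'],o['ee_pos'],o['eef_rot']);move(o,.5068,-.3042,.117,.073+np.pi)
E
```

```text
6.05 [ 0.54507314 -0.30234338  0.17290927] [ 3.14142552e+00 -1.75146334e-04 -3.07847521e+00]
shift mm [38.3  0.6 55.9] rot [ 0.0002 -0.0002 -0.0099]
```

Scaled: 55.9 mm / 1000 = 0.0559, 38.3 mm / 1000 = 0.0383, -0.01 rad / 1.5708 = -0.0064.

>>> arm_command:
  plan:
    - [[0.008, 0, 0.01, 0, 0, -0.0019, 1], [0.018, 0.0002, 0.024, 0, 0, -0.0038, 1], [0.028, 0.0004, 0.038, 0, 0, -0.0064, 1], [0.036, 0.0006, 0.05, 0, 0, -0.0064, 1], [0.0383, 0.0006, 0.0559, 0, 0, -0.0064, 1], [0.0383, 0.0006, 0.0559, 0, 0, -0.0064, 1], [0.0383, 0.0006, 0.0559, 0, 0, -0.0064, 1], [0.0383, 0.0006, 0.0559, 0, 0, -0.0064, 1], [0.0383, 0.0006, 0.0559, 0, 0, -0.0064, 1]]

```text
time_s: 6.95
ee_pos: [0.5073, -0.3048, 0.1175]
eef_rot: [-3.141, 0.001, -3.069]
force: [-0.2, 0.4, -1.5]
grip_width: 0.0118
grip_force: 40.0
```

```bash
python3 - <<'E'
from h import *
from station import ctrl,cams
for k in range(4):
    o=snap('wrist','w4');print(o['ee_pos'],o['eef_rot'],o['force'],o['moment'])
move(o,.5068,-.3042,.117,.073+np.pi)
p,d,K,T=load('w4.npz');W=world(d,K,T);hsv=cv2.cvtColor(p,cv2.COLOR_BGR2HSV).astype(int);H,S=hsv[...,0],hsv[...,1]
q=W[(d>0)&(W[...,2]>.147)&(W[...,2]<.157)&(H<15)&(S>150)&(np.hypot(W[...,0]-.507,W[...,1]+.304)<.03)];print(rect(q),len(q))
E
```

```text
[ 0.50720537 -0.30480214  0.11740137] [-3.14124333e+00  4.36708353e-04 -3.06919713e+00] [ 0.45849886  0.43176932 -1.16633345] [ 0.06577384  0.03848218 -0.01775056]
[ 0.50712947 -0.30481053  0.1172942 ] [-3.14136298e+00  3.33507226e-04 -3.06922850e+00] [-0.40933576 -0.97922351 -1.55756582] [ 0.07780574 -0.02437908 -0.02114591]
[ 0.50705661 -0.30481333  0.11721939] [-3.14140506e+00  2.08201182e-04 -3.06930706e+00] [ 0.19617641  0.12215961 -1.54345923] [-0.02933952  0.00364949  0.01143942]
[ 0.50702466 -0.30478791  0.11714425] [-3.14150885e+00  1.24149916e-04 -3.06926863e+00] [-0.67986452 -0.31430668 -1.51553428] [0.03225197 0.0283603  0.04887903]
shift mm [0.2 0.6 0.1] rot [-0.0001  0.0001 -0.0007]
(array([ 505.3, -305. ]), array([32.1, 11.8]), 4.14) 1845
```

>>> arm_command:
  plan:
    - [[0.0002, 0.0006, 0.003, 0, 0, 0, 1], [0.0002, 0.0006, 0.006, 0, 0, 0, 1], [0.0002, 0.0006, 0.008, 0, 0, 0, 1], [0.0002, 0.0006, 0.01, 0, 0, 0, 1], [0.0002, 0.0006, 0.012, 0, 0, 0, 1], [0.0002, 0.0006, 0.014, 0, 0, 0, 1], [0.0002, 0.0006, 0.016, 0, 0, 0, 1], [0.0002, 0.0006, 0.0175, 0, 0, 0, 1], [0.0002, 0.0006, 0.0175, 0, 0, 0, 1], [0.0002, 0.0006, 0.0175, 0, 0, 0, 1]]

```text
time_s: 8.15
ee_pos: [0.5067, -0.3042, 0.0996]
eef_rot: [-3.142, 0.0, -3.069]
force: [-0.3, 0.0, -0.6]
grip_width: 0.0119
grip_force: 40.0
```

Scaled: 3 mm / 1000 = 0.003, 2 mm / 1000 = 0.002.

>>> arm_command:
  plan:
    - [[0, 0, 0.001, 0, 0, 0, 1], [0, 0, 0.002, 0, 0, 0, 1], [0, 0, 0.003, 0, 0, 0, 1], [0, 0, 0.003, 0, 0, 0, 1]]

```text
time_s: 8.55
ee_pos: [0.5066, -0.3042, 0.0964]
eef_rot: [3.141, -0.0, -3.069]
force: [1.0, -1.0, -0.7]
grip_width: 0.0118
grip_force: 40.0
```

Scaled: 2 mm / 1000 = 0.002, 1 mm / 1000 = 0.001.

>>> arm_command:
  plan:
    - [[0, 0, 0.001, 0, 0, 0, 1], [0, 0, 0.002, 0, 0, 0, 1], [0, 0, 0.002, 0, 0, 0, 1]]

```text
time_s: 8.85
ee_pos: [0.5066, -0.3042, 0.0944]
eef_rot: [3.141, -0.0, -3.069]
force: [-0.1, 0.1, -1.8]
grip_width: 0.0119
grip_force: 40.0
```

>>> arm_command:
  plan:
    - [[0, 0, 0.001, 0, 0, 0, 1], [0, 0, 0.0015, 0, 0, 0, 1], [0, 0, 0.0015, 0, 0, 0, 1]]

```text
time_s: 9.15
ee_pos: [0.5067, -0.3042, 0.0931]
eef_rot: [-3.142, 0.0, -3.069]
force: [-0.6, -0.5, -1.0]
grip_width: 0.0118
grip_force: 40.0
```

Scaled: 1 mm / 1000 = 0.001.

>>> arm_command:
  plan:
    - [[0, 0, 0.001, 0, 0, 0, 1], [0, 0, 0.001, 0, 0, 0, 1]]

```text
time_s: 9.35
ee_pos: [0.5068, -0.3043, 0.0923]
eef_rot: [-3.141, 0.0, -3.069]
force: [-0.9, 1.0, 3.7]
grip_width: 0.012
grip_force: 40.0
```

Scaled: 1 mm / 1000 = 0.001.

>>> arm_command:
  plan:
    - [[0, 0, 0.001, 0, 0, 0, 1], [0, 0, 0.001, 0, 0, 0, 1]]

```text
time_s: 9.55
ee_pos: [0.5068, -0.3043, 0.0912]
eef_rot: [-3.141, 0.0, -3.069]
force: [-1.6, 1.1, 4.2]
grip_width: 0.0116
grip_force: 40.0
```

Scaled: 1 mm / 1000 = 0.001.

>>> arm_command:
  plan:
    - [[0, 0, 0.001, 0, 0, 0, 1], [0, 0, 0.001, 0, 0, 0, 1]]

```text
time_s: 9.75
ee_pos: [0.5068, -0.3043, 0.0903]
eef_rot: [-3.141, 0.0, -3.069]
force: [-1.1, 0.7, 6.0]
grip_width: 0.0121
grip_force: 40.0
```

Scaled: 2.5 mm / 1000 = 0.0025, 2 mm / 1000 = 0.002.

>>> arm_command:
  plan:
    - [[0, 0, 0.001, 0, 0, 0, 1], [0, 0, 0.002, 0, 0, 0, 1], [0, 0, 0.0025, 0, 0, 0, 1], [0, 0, 0.0025, 0, 0, 0, 1]]

```text
time_s: 10.15
ee_pos: [0.5068, -0.3043, 0.088]
eef_rot: [-3.141, 0.0, -3.069]
force: [-2.1, 0.6, 8.1]
grip_width: 0.0116
grip_force: 40.0
```

```bash
python3 - <<'E'
from station import ctrl
o=ctrl.get_obs();print(o['ee_pos'],o['eef_rot'],o['force'],o['moment'],o['qpos'])
E
```

```text
[ 0.50681356 -0.30431369  0.08799096] [-3.14125321e+00  4.10359527e-04 -3.06937370e+00] [-2.13700544  0.63084887  8.1399769 ] [0.40840823 0.51769591 0.05195459] [-6.02694809e-01  5.06831468e-01  1.51909073e+00 -9.59698682e-06
  1.11513797e+00 -2.24570580e+00]
```

Scaled: 0.5 mm / 1000 = 0.0005, 0.3 rad / 1.5708 = 0.191.

>>> arm_command:
  plan:
    - [[0, 0, 0.0005, 0, 0, 0, 1], [0, 0, 0.0005, 0, 0, 0.0318, 1], [0, 0, 0.0005, 0, 0, 0.0637, 1], [0, 0, 0.0005, 0, 0, 0.0955, 1], [0, 0, 0.0005, 0, 0, 0.1273, 1], [0, 0, 0.0005, 0, 0, 0.1592, 1], [0, 0, 0.0005, 0, 0, 0.191, 1], [0, 0, 0.0005, 0, 0, 0.191, 1]]

```text
time_s: 10.95
ee_pos: [0.5071, -0.3044, 0.0878]
eef_rot: [-3.141, 0.001, 2.912]
force: [-1.6, 1.5, 8.2]
grip_width: 0.0116
grip_force: 40.0
```

```bash
python3 - <<'E'
from station import ctrl
o=ctrl.get_obs();print(o['ee_pos'],o['eef_rot'],o['force'],o['moment'])
E
```

```text
[ 0.50706643 -0.30435713  0.08775948] [-3.14125913e+00  1.23516715e-03  2.91206766e+00] [-1.56547556  1.47192745  8.19425985] [ 0.41114212  0.25865281 -0.03216243]
```

Scaled: 1.05 rad / 1.5708 = 0.6685.

>>> arm_command:
  plan:
    - [[0, 0, 0, 0, 0, 0.0637, 1], [0, 0, 0, 0, 0, 0.1273, 1], [0, 0, 0, 0, 0, 0.191, 1], [0, 0, 0, 0, 0, 0.2546, 1], [0, 0, 0, 0, 0, 0.3183, 1], [0, 0, 0, 0, 0, 0.382, 1], [0, 0, 0, 0, 0, 0.4456, 1], [0, 0, 0, 0, 0, 0.5093, 1], [0, 0, 0, 0, 0, 0.573, 1], [0, 0, 0, 0, 0, 0.6366, 1], [0, 0, 0, 0, 0, 0.6685, 1], [0, 0, 0, 0, 0, 0.6685, 1]]

```text
time_s: 12.15
ee_pos: [0.507, -0.3043, 0.0877]
eef_rot: [3.141, 0.001, 1.862]
force: [-0.5, 2.1, 7.6]
grip_width: 0.0117
grip_force: 40.0
```

```bash
python3 - <<'E'
from h import *
o=snap('wrist','w5');print(o['ee_pos'],o['eef_rot'],o['force'],o['moment'])
p=cv2.imread('pics/w5.png');cv2.imwrite('pics/c5.png',cv2.resize(p[150:330,240:400],(640,720)[:2])[:600])
E
```

```text
[ 0.50707432 -0.30428645  0.08773742] [3.14068413e+00 8.05691868e-04 1.86340720e+00] [-1.36422907  1.63191056  7.86809118] [ 0.38108712  0.30372123 -0.00339472]
```

Scaled: 0.15 rad / 1.5708 = 0.0955.

>>> arm_command:
  plan:
    - [[0, 0, 0, 0, 0, 0.0318, 1], [0, 0, 0, 0, 0, 0.0637, 1], [0, 0, 0, 0, 0, 0.0955, 1], [0, 0, 0, 0, 0, 0.1146, 1], [0, 0, 0, 0, 0, 0.1146, 1]]

```text
time_s: 12.7
ee_pos: [0.507, -0.3043, 0.0877]
eef_rot: [3.141, 0.001, 1.683]
force: [-1.6, 1.3, 8.2]
grip_width: 0.0119
grip_force: 40.0
```

```bash
cat > m.py <<'E'
from h import *
from station import ctrl,cams
a=[]
for k in range(4): cams.camera('top');o=ctrl.get_obs();a.append(np.r_[o['force'],o['moment']])
print(o['time_s'],o['ee_pos'],o['eef_rot'],np.round(np.mean(a,0),3))
E
python3 m.py
```

```text
12.9 [ 0.50706145 -0.30429629  0.08771896] [3.14059983e+00 6.24273025e-04 1.68389356e+00] [-0.783  1.828  8.327  0.357  0.345  0.03 ]
```

Scaled: 0.04 rad / 1.5708 = 0.0255.

>>> arm_command:
  plan:
    - [[0, 0, 0, 0, 0, 0.0255, 1], [0, 0, 0, 0, 0, 0.0255, 1]]

```text
time_s: 13.1
ee_pos: [0.507, -0.3043, 0.0877]
eef_rot: [3.141, 0.001, 1.642]
force: [-0.9, 2.0, 8.2]
grip_width: 0.0115
grip_force: 40.0
```

```bash
python3 m.py
```

```text
13.3 [ 0.50705364 -0.30431809  0.08771766] [3.14056799e+00 5.88602335e-04 1.64388062e+00] [-1.271  2.069  8.367  0.348  0.312  0.035]
```

Scaled: 0.03 rad / 1.5708 = 0.0191.

>>> arm_command:
  plan:
    - [[0, 0, 0, 0, 0, 0.0191, 1], [0, 0, 0, 0, 0, 0.0191, 1]]

```text
time_s: 13.5
ee_pos: [0.507, -0.3043, 0.0877]
eef_rot: [3.141, 0.0, 1.613]
force: [-0.2, 1.9, 7.7]
grip_width: 0.0118
grip_force: 40.0
```

```bash
python3 m.py
```

```text
13.7 [ 0.50704698 -0.30431588  0.08772082] [3.14054692e+00 5.43416437e-04 1.61383889e+00] [-0.968  1.658  8.162  0.36   0.32   0.038]
```

Scaled: 0.03 rad / 1.5708 = 0.0191.

>>> arm_command:
  plan:
    - [[0, 0, 0, 0, 0, 0.0191, 1], [0, 0, 0, 0, 0, 0.0191, 1]]

```text
time_s: 13.9
ee_pos: [0.507, -0.3043, 0.0877]
eef_rot: [3.141, 0.001, 1.583]
force: [0.3, 2.4, 8.4]
grip_width: 0.012
grip_force: 40.0
```

```bash
python3 m.py
```

```text
14.1 [ 0.50702409 -0.30432714  0.08769602] [3.14060445e+00 5.19116669e-04 1.58383912e+00] [-1.072  1.723  8.341  0.362  0.321  0.027]
```

Scaled: 0.05 rad / 1.5708 = 0.0318.

>>> arm_command:
  plan:
    - [[0, 0, 0, 0, 0, 0.0191, 1], [0, 0, 0, 0, 0, 0.0318, 1], [0, 0, 0, 0, 0, 0.0318, 1]]

```text
time_s: 14.4
ee_pos: [0.5071, -0.3043, 0.0878]
eef_rot: [3.14, 0.001, 1.533]
force: [-1.1, 2.0, 8.0]
grip_width: 0.0118
grip_force: 40.0
```

```bash
python3 m.py; python3 - <<'E'
from h import *
o=snap('wrist','w6');snap('top','t6')
p=cv2.imread('pics/w6.png');q=cv2.imread('pics/t6.png')
T=np.load('w6.npz');K,M=T['K'],T['T'];c=M@[.507,-.3043,.0485,1];print(K[0]*c[0]/c[2]+K[2],K[1]*c[1]/c[2]+K[3])
o=np.zeros((400,800,3),np.uint8);o[:,:480]=p[:,80:560];o[:300,480:]=cv2.resize(q[200:260,318:382],(320,300));cv2.imwrite('pics/c6.png',o)
E
```

```text
14.6 [ 0.50709333 -0.30428511  0.08772122] [3.14043257e+00 4.88779490e-04 1.53406009e+00] [-1.166  2.179  8.499  0.364  0.247  0.138]
319.80404220650684 220.47731979760414
```

View pics/c6.png

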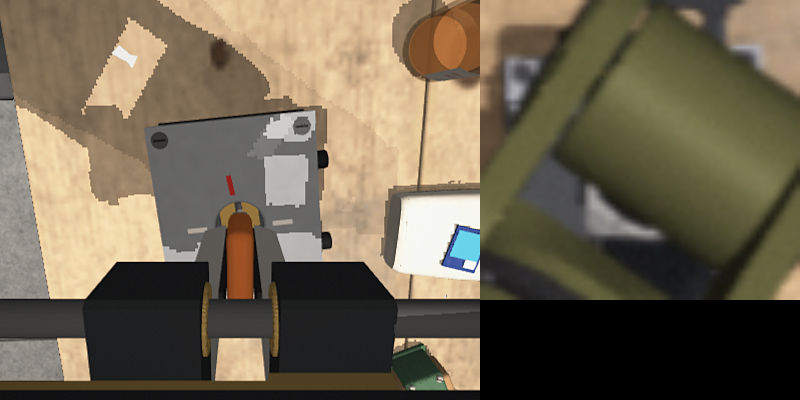

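The torque rose to 0.14 N·m, so the stop is reached. The picture shows the slot at (239,205) in line with the red mark. I'll relax the blade within its slack and withdraw straight up.

Scaled: -6 mm / 1000 = -0.006, -4.5 mm / 1000 = -0.0045, -0.085 rad / 1.5708 = -0.0541.

>>> arm_command:
  plan:
    - [[0, 0, 0, 0, 0, -0.0255, 1], [0, 0, 0, 0, 0, -0.0541, 1], [0, 0, 0, 0, 0, -0.0541, 1], [0, 0, -0.0015, 0, 0, -0.0541, 1], [0, 0, -0.003, 0, 0, -0.0541, 1], [0, 0, -0.0045, 0, 0, -0.0541, 1], [0, 0, -0.006, 0, 0, -0.0541, 1], [0, 0, -0.006, 0, 0, -0.0541, 1]]

```text
time_s: 15.5
ee_pos: [0.5067, -0.3042, 0.0929]
eef_rot: [3.142, 0.0, 1.619]
force: [1.3, -0.3, 3.2]
grip_width: 0.0117
grip_force: 40.0
```

```bash
python3 m.py
```

```text
15.7 [ 0.50672725 -0.30424332  0.09296485] [3.14149270e+00 4.18351209e-05 1.61880510e+00] [ 9.420e-01  1.450e-01  2.367e+00 -8.000e-02 -1.760e-01 -1.000e-03]
```

Scaled: -82 mm / 1000 = -0.082, -70 mm / 1000 = -0.07.

>>> arm_command:
  plan:
    - [[0, 0, -0.001, 0, 0, 0, 1], [0, 0, -0.002, 0, 0, 0, 1], [0, 0, -0.004, 0, 0, 0, 1], [0, 0, -0.007, 0, 0, 0, 1], [0, 0, -0.015, 0, 0, 0, 1], [0, 0, -0.03, 0, 0, 0, 1], [0, 0, -0.05, 0, 0, 0, 1], [0, 0, -0.07, 0, 0, 0, 1], [0, 0, -0.082, 0, 0, 0, 1], [0, 0, -0.082, 0, 0, 0, 1], [0, 0, -0.082, 0, 0, 0, 1]]

```text
time_s: 16.8
ee_pos: [0.5065, -0.3041, 0.1748]
eef_rot: [-3.141, -0.0, 1.619]
force: [0.4, -0.1, -1.4]
grip_width: 0.0117
grip_force: 40.0
```

```bash
python3 m.py; python3 - <<'E'
from h import *
o=snap('wrist','w7');p,d,K,T=load('w7.npz')
move(o,.4707,-.0496,.175,-2.753)
c=T@[.507,-.3043,.0485,1];u,v=int(K[0]*c[0]/c[2]+K[2]),int(K[1]*c[1]/c[2]+K[3]);print(u,v)
cv2.imwrite('pics/c7.png',cv2.resize(p[max(v-100,0):v+80,u-110:u+110],None,fx=2.6,fy=2.6))
E
```

```text
17.0 [ 0.5064009  -0.30404968  0.17415743] [-3.14038295e+00 -9.12041519e-04  1.61875301e+00] [-0.271  0.168 -1.116 -0.05   0.055 -0.009]
shift mm [255.9 -23.5  -0.5] rot [-0.0000e+00 -1.4000e-03 -1.9114e+00]
320 192
```

View pics/c7.png

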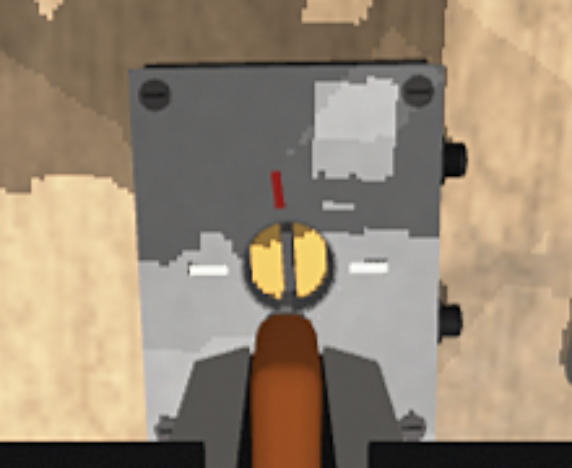

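The slot at (288,265) now points along the red marks. I'll put a number on it from the same picture while planning the return.

```bash
python3 - <<'E'
from h import *
p,d,K,T=load('w7.npz');W=world(d,K,T)
hsv=cv2.cvtColor(p,cv2.COLOR_BGR2HSV).astype(int);H,S,V=hsv[...,0],hsv[...,1],hsv[...,2]
m=(d>0)&(H>15)&(H<35)&(S>100)&(np.hypot(W[...,0]-.507,W[...,1]+.304)<.016)&(W[...,2]<.058)&(W[...,2]>.03)
print(m.sum(),np.median(W[m],0));mid=[];z=np.median(W[m][:,2]);cp=-T[:3,:3].T@T[:3,3]
for r in range(170,225):
    x=np.where(m[r])[0]
    if len(x)<6: continue
    g=np.diff(x);k=g.argmax()
    if g[k]>=3:
        ray=np.array([((x[k]+x[k+1])/2-K[2])/K[0],(r-K[3])/K[1],1])@T[:3,:3];mid.append((cp+ray*(z-cp[2])/ray[2])[:2])
mid=np.array(mid);a,b=np.polyfit(mid[:,1],mid[:,0],1);yaw=np.arctan2(-1,-a);print('slot yaw',yaw,'turn',.0627-yaw,len(mid))
E
```

```text
573 [ 0.50578939 -0.30421046  0.04852679]
slot yaw -1.4717877267084376 turn 1.5344877267084376 27
```

The head sits at the closed stop (about 1.52 rad) and has sprung back to its full height. Carrying the key back over the stand.

Scaled: 220 mm / 1000 = 0.22, 205 mm / 1000 = 0.205, -1.55 rad / 1.5708 = -0.9868.

>>> arm_command:
  plan:
    - [[0.01, -0.001, 0, 0, 0, -0.0509, 1], [0.025, -0.002, 0, 0, 0, -0.1273, 1], [0.045, -0.004, 0, 0, 0, -0.2165, 1], [0.065, -0.006, 0, 0, 0, -0.3056, 1], [0.085, -0.008, 0, 0, 0, -0.3947, 1], [0.105, -0.01, 0, 0, 0, -0.4838, 1], [0.125, -0.0115, 0, 0, 0, -0.573, 1], [0.145, -0.013, 0, 0, 0, -0.6621, 1], [0.165, -0.015, 0, 0, 0, -0.7512, 1], [0.185, -0.017, 0, 0, 0, -0.8403, 1], [0.205, -0.019, 0, 0, 0, -0.9295, 1], [0.22, -0.02, 0, 0, 0, -0.9868, 1]]

```text
time_s: 18.25
ee_pos: [0.4758, -0.0844, 0.1748]
eef_rot: [3.141, -0.0, -3.108]
force: [0.3, 0.2, -1.1]
grip_width: 0.0121
grip_force: 40.0
```

>>> arm_command:
  plan:
    - [[0, 0, 0, 0, 0, 0, 1], [0, 0, 0, 0, 0, 0, 1]]

```text
time_s: 18.45
ee_pos: [0.4762, -0.0856, 0.175]
eef_rot: [-3.141, -0.0, -3.116]
force: [0.4, 0.4, -0.4]
grip_width: 0.0118
grip_force: 40.0
```

```bash
python3 - <<'E'
from h import *
from station import ctrl
o=ctrl.get_obs();print(o['time_s'],o['ee_pos'],o['eef_rot']);move(o,.4707,-.0496,.12,-2.753)
E
```

```text
18.45 [ 0.47621129 -0.08563576  0.17497008] [-3.14145895e+00 -8.34885754e-05 -3.11643758e+00]
shift mm [ 4.6 36.2 55. ] rot [-1.000e-04 -1.000e-04 -3.634e-01]
```

Scaled: 55 mm / 1000 = 0.055, 4.6 mm / 1000 = 0.0046, -0.363 rad / 1.5708 = -0.2311.

>>> arm_command:
  plan:
    - [[0.0005, 0.007, 0.005, 0, 0, -0.0446, 1], [0.0015, 0.015, 0.012, 0, 0, -0.0955, 1], [0.003, 0.025, 0.022, 0, 0, -0.1592, 1], [0.0042, 0.033, 0.034, 0, 0, -0.2101, 1], [0.0046, 0.0365, 0.046, 0, 0, -0.2311, 1], [0.0046, 0.0365, 0.055, 0, 0, -0.2311, 1], [0.0046, 0.0365, 0.055, 0, 0, -0.2311, 1], [0.0046, 0.0365, 0.055, 0, 0, -0.2311, 1], [0.0046, 0.0365, 0.055, 0, 0, -0.2311, 1]]

```text
time_s: 19.35
ee_pos: [0.4709, -0.0494, 0.1205]
eef_rot: [-3.141, 0.001, -2.753]
force: [0.3, -0.1, -0.0]
grip_width: 0.0118
grip_force: 40.0
```

```bash
python3 m.py; python3 - <<'E'
from h import *
from station import ctrl
o=snap('wrist','w8');move(o,.4708,-.0492,.053,-2.753)
p,d,K,T=load('w8.npz');W=world(d,K,T);near=np.hypot(W[...,0]-.47,W[...,1]+.048)<.06
q=W[(d>0)&near&(W[...,2]>.034)&(W[...,2]<.046)];print('stand',rect(q),len(q))
hsv=cv2.cvtColor(p,cv2.COLOR_BGR2HSV).astype(int)
q=W[(d>0)&near&(W[...,2]>.148)&(W[...,2]<.165)];print('key',rect(q),np.median(q,0))
cv2.imwrite('pics/c8.png',cv2.resize(p[100:300,200:440],None,fx=2.5,fy=2.5))
E
```

```text
19.55 [ 0.47070656 -0.04917572  0.12035121] [-3.14125412e+00  4.59314121e-04 -2.75173543e+00] [-0.068  0.194 -0.857  0.063  0.006  0.017]
shift mm [-0.1 -0.1 67.3] rot [-0.0002  0.0003  0.0013]
stand (array([465.8, -50.7]), array([49.6, 50.1]), 21.68) 3475
key (array([466.8, -47.4]), array([31.9, 32.1]), 50.82) [ 0.46569441 -0.05056261  0.15667878]
```

View pics/c8.png

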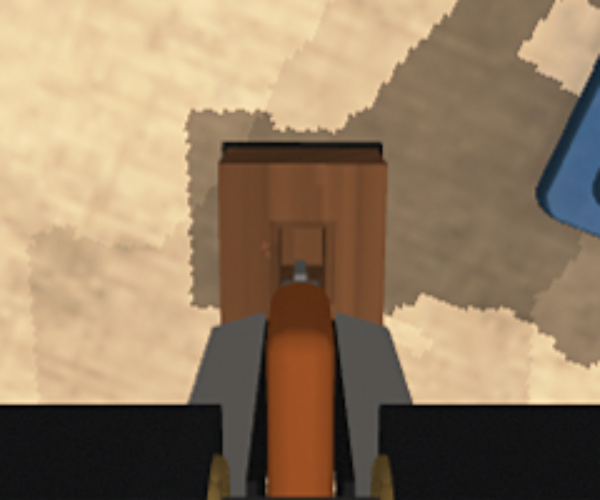

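The key tip at (300,265) lines up with the middle of the socket at about column 302. Lowering in stages.

Scaled: 42 mm / 1000 = 0.042, 39 mm / 1000 = 0.039.

>>> arm_command:
  plan:
    - [[0, 0, 0.01, 0, 0, 0, 1], [0, 0, 0.02, 0, 0, 0, 1], [0, 0, 0.026, 0, 0, 0, 1], [0, 0, 0.03, 0, 0, 0, 1], [0, 0, 0.033, 0, 0, 0, 1], [0, 0, 0.036, 0, 0, 0, 1], [0, 0, 0.039, 0, 0, 0, 1], [0, 0, 0.042, 0, 0, 0, 1], [0, 0, 0.042, 0, 0, 0, 1]]

```text
time_s: 20.5
ee_pos: [0.4704, -0.049, 0.0777]
eef_rot: [3.141, -0.0, -2.751]
force: [0.3, 0.2, -1.6]
grip_width: 0.0117
grip_force: 40.0
```

Scaled: 12 mm / 1000 = 0.012, 9 mm / 1000 = 0.009.

>>> arm_command:
  plan:
    - [[0, 0, 0.003, 0, 0, 0, 1], [0, 0, 0.006, 0, 0, 0, 1], [0, 0, 0.009, 0, 0, 0, 1], [0, 0, 0.012, 0, 0, 0, 1], [0, 0, 0.012, 0, 0, 0, 1]]

```text
time_s: 21.0
ee_pos: [0.4703, -0.049, 0.0656]
eef_rot: [3.141, -0.001, -2.751]
force: [-0.5, 0.8, -1.5]
grip_width: 0.0121
grip_force: 40.0
```

Scaled: 11 mm / 1000 = 0.011, 9 mm / 1000 = 0.009.

>>> arm_command:
  plan:
    - [[0, 0, 0.003, 0, 0, 0, 1], [0, 0, 0.006, 0, 0, 0, 1], [0, 0, 0.009, 0, 0, 0, 1], [0, 0, 0.011, 0, 0, 0, 1], [0, 0, 0.011, 0, 0, 0, 1]]

```text
time_s: 21.5
ee_pos: [0.4704, -0.049, 0.0548]
eef_rot: [3.141, -0.0, -2.751]
force: [0.3, -1.6, 0.1]
grip_width: 0.012
grip_force: 40.0
```

Smooth entry. I'll feel for the floor in small steps.

Scaled: 0.7 mm / 1000 = 0.0007.

>>> arm_command:
  plan:
    - [[0, 0, 0.0007, 0, 0, 0, 1], [0, 0, 0.0007, 0, 0, 0, 1]]

```text
time_s: 21.7
ee_pos: [0.4706, -0.0491, 0.0544]
eef_rot: [-3.142, 0.0, -2.751]
force: [-0.1, -0.5, -1.0]
grip_width: 0.0116
grip_force: 40.0
```

Scaled: 0.7 mm / 1000 = 0.0007.

>>> arm_command:
  plan:
    - [[0, 0, 0.0007, 0, 0, 0, 1], [0, 0, 0.0007, 0, 0, 0, 1]]

```text
time_s: 21.9
ee_pos: [0.4706, -0.0491, 0.0536]
eef_rot: [-3.142, 0.0, -2.751]
force: [0.6, 0.0, -0.2]
grip_width: 0.0117
grip_force: 40.0
```

Scaled: 0.6 mm / 1000 = 0.0006.

>>> arm_command:
  plan:
    - [[0, 0, 0.0006, 0, 0, 0, 1], [0, 0, 0.0006, 0, 0, 0, 1]]

```text
time_s: 22.1
ee_pos: [0.4706, -0.0491, 0.053]
eef_rot: [-3.142, -0.0, -2.751]
force: [0.2, 0.4, -1.1]
grip_width: 0.0116
grip_force: 40.0
```

```bash
python3 m.py
```

```text
22.3 [ 0.4705469  -0.0490647   0.05305551] [-3.14158374e+00 -1.82209347e-05 -2.75138064e+00] [ 1.220e-01  3.900e-02 -1.294e+00  5.100e-02 -5.000e-03 -1.000e-03]
```

Scaled: 0.5 mm / 1000 = 0.0005.

>>> arm_command:
  plan:
    - [[0, 0, 0.0005, 0, 0, 0, 1], [0, 0, 0.0005, 0, 0, 0, 1]]

```text
time_s: 22.5
ee_pos: [0.4707, -0.0491, 0.0528]
eef_rot: [-3.141, 0.0, -2.751]
force: [-2.2, 0.8, 3.9]
grip_width: 0.0115
grip_force: 40.0
```

```bash
python3 m.py
```

```text
22.7 [ 0.47066867 -0.04908725  0.05282805] [-3.14139748e+00  2.67720821e-04 -2.75136769e+00] [-1.473  0.551  5.338  0.166  0.469 -0.022]
```

Floor touched. I'll release, open slowly and rise.

Scaled: -0.3 mm / 1000 = -0.0003.

>>> arm_command:
  plan:
    - [[0, 0, -0.0003, 0, 0, 0, 1], [0, 0, -0.0003, 0, 0, 0, 0.7], [0, 0, -0.0003, 0, 0, 0, 0.6], [0, 0, -0.0003, 0, 0, 0, 0.4], [0, 0, -0.0003, 0, 0, 0, 0], [0, 0, -0.0003, 0, 0, 0, -0.4], [0, 0, -0.0003, 0, 0, 0, -0.4], [0, 0, -0.0003, 0, 0, 0, -0.4], [0, 0, -0.0003, 0, 0, 0, -0.4]]

```text
time_s: 23.6
ee_pos: [0.4706, -0.0491, 0.0529]
eef_rot: [-3.142, 0.0, -2.751]
force: [0.7, 0.2, -0.4]
grip_width: 0.0634
grip_force: 0.0
```

Scaled: -150 mm / 1000 = -0.15, -130 mm / 1000 = -0.13.

>>> arm_command:
  plan:
    - [[0, 0, -0.008, 0, 0, 0, -0.4], [0, 0, -0.02, 0, 0, 0, -0.4], [0, 0, -0.04, 0, 0, 0, -0.4], [0, 0, -0.07, 0, 0, 0, -0.4], [0, 0, -0.1, 0, 0, 0, -0.4], [0, 0, -0.13, 0, 0, 0, -0.4], [0, 0, -0.15, 0, 0, 0, -0.4], [0, 0, -0.15, 0, 0, 0, -0.4], [0, 0, -0.15, 0, 0, 0, -0.4], [0, 0, -0.15, 0, 0, 0, -0.4]]

```text
time_s: 24.6
ee_pos: [0.4701, -0.049, 0.202]
eef_rot: [3.141, -0.001, -2.751]
force: [-0.2, 0.3, -0.2]
grip_width: 0.0658
grip_force: 0.0
```

```bash
python3 - <<'E'
from h import *
o=snap('wrist','w9');print(o['time_s'],o['ee_pos'],o['grip_width'],o['force'])
p,d,K,T=load('w9.npz');W=world(d,K,T);near=(d>0)&(np.hypot(W[...,0]-.47,W[...,1]+.048)<.06)
for n,a,b in [('stand',.034,.046),('key',.082,.098)]:
    q=W[near&(W[...,2]>a)&(W[...,2]<b)];print(n,rect(q),np.median(q,0),len(q))
snap('scene','s9')
E
```

```text
24.65 [ 0.4701149  -0.04900513  0.20192662] 0.06602686583765087 [0.1793846  0.21146981 0.72893735]
stand (array([471. , -48.7]), array([60.1, 50. ]), 21.95) [ 0.46645397 -0.05402136  0.03988684] 2354
key (array([468.6, -44. ]), array([35.6, 11.2]), 22.34) [ 0.46765831 -0.04456583  0.08904266] 561
```

View pics/s9.png

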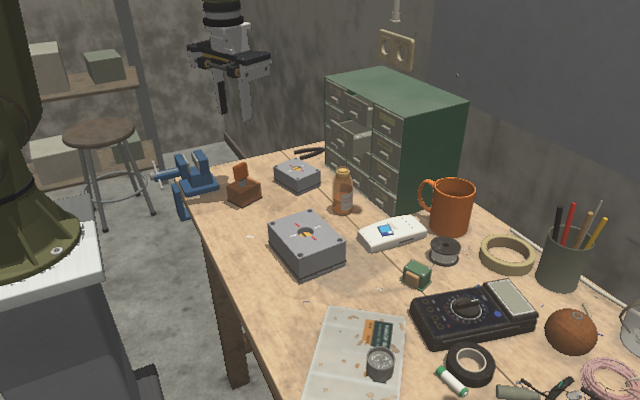

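The scene view shows the key standing in its stand at (240,185), nothing else moved and the arm clear. The wrist measurement puts the key's top 5 mm off centre, though, a lean of about 3.5°. There's plenty of time, so I'll regrip it lightly to straighten it and let go more gently.

Scaled: 150 mm / 1000 = 0.15, 135 mm / 1000 = 0.135.

>>> arm_command:
  plan:
    - [[0, 0, 0.03, 0, 0, 0, -0.4], [0, 0, 0.06, 0, 0, 0, -0.4], [0, 0, 0.09, 0, 0, 0, -0.4], [0, 0, 0.115, 0, 0, 0, -0.4], [0, 0, 0.135, 0, 0, 0, -0.4], [0, 0, 0.15, 0, 0, 0, -0.4], [0, 0, 0.15, 0, 0, 0, 0], [0, 0, 0.15, 0, 0, 0, 0.4], [0, 0, 0.15, 0, 0, 0, 0.6], [0, 0, 0.15, 0, 0, 0, 0.7], [0, 0, 0.15, 0, 0, 0, 0.75], [0, 0, 0.15, 0, 0, 0, 0.8]]
  squeeze: 8

```text
time_s: 25.9
ee_pos: [0.4707, -0.0491, 0.0531]
eef_rot: [-3.141, 0.0, -2.751]
force: [-0.7, 1.4, -0.3]
grip_width: 0.0215
grip_force: 0.0
```

>>> arm_command:
  plan:
    - [[0, 0, 0, 0, 0, 0, 1], [0, 0, 0, 0, 0, 0, 1], [0, 0, 0, 0, 0, 0, 1], [0, 0, 0, 0, 0, 0, 1], [0, 0, 0, 0, 0, 0, 1], [0, 0, 0, 0, 0, 0, 1]]

```text
time_s: 26.5
ee_pos: [0.4706, -0.0491, 0.053]
eef_rot: [-3.142, 0.0, -2.751]
force: [-1.0, 1.4, 3.2]
grip_width: 0.0119
grip_force: 8.0
```

```bash
python3 m.py
```

```text
26.7 [ 0.47064452 -0.04907301  0.05294938] [-3.14152492e+00  1.91265559e-04 -2.75139469e+00] [-0.761  0.43   4.532  0.285  0.202 -0.01 ]
```

Scaled: -3 mm / 1000 = -0.003, -2 mm / 1000 = -0.002.

>>> arm_command:
  plan:
    - [[0, 0, -0.001, 0, 0, 0, 1], [0, 0, -0.003, 0, 0, 0, 1], [0, 0, -0.003, 0, 0, 0, 1], [0, 0, -0.002, 0, 0, 0, 1], [0, 0, -0.001, 0, 0, 0, 1], [0, 0, -0.0008, 0, 0, 0, 1], [0, 0, -0.0008, 0, 0, 0, 1]]
  squeeze: 20

```text
time_s: 27.4
ee_pos: [0.4705, -0.0491, 0.0535]
eef_rot: [3.142, -0.0, -2.751]
force: [0.4, 0.5, -0.6]
grip_width: 0.0118
grip_force: 20.0
```

```bash
python3 m.py
```

```text
27.6 [ 0.47055762 -0.0491019   0.05364769] [-3.14156152e+00  1.80737823e-06 -2.75144991e+00] [ 0.419 -0.095 -1.153  0.066  0.029  0.015]
```

Scaled: 0.3 mm / 1000 = 0.0003.

>>> arm_command:
  plan:
    - [[0, 0, 0.0003, 0, 0, 0, 1], [0, 0, 0.0003, 0, 0, 0, 1]]

```text
time_s: 27.8
ee_pos: [0.4705, -0.0491, 0.0533]
eef_rot: [3.142, -0.0, -2.751]
force: [0.8, 0.4, -0.3]
grip_width: 0.0119
grip_force: 20.0
```

```bash
python3 m.py
```

```text
28.0 [ 0.47055817 -0.0490705   0.05335474] [-3.14158587e+00  4.72594163e-07 -2.75139304e+00] [-0.002  0.331 -1.413  0.055 -0.017 -0.009]
```

Still hanging free. I'll lower it in 0.2 mm steps until the weight is taken.

Scaled: 0.2 mm / 1000 = 0.0002.

>>> arm_command:
  plan:
    - [[0, 0, 0.0002, 0, 0, 0, 1], [0, 0, 0.0002, 0, 0, 0, 1]]

```text
time_s: 28.2
ee_pos: [0.4705, -0.049, 0.0531]
eef_rot: [3.142, -0.0, -2.751]
force: [-0.4, 0.1, -1.3]
grip_width: 0.0121
grip_force: 20.0
```

```bash
python3 m.py
```

```text
28.4 [ 0.47058311 -0.04908809  0.05315562] [-3.14154791e+00  5.26525419e-05 -2.75140126e+00] [-1.820e-01 -8.800e-02 -1.181e+00  5.800e-02  1.800e-02  1.000e-03]
```

Scaled: 0.2 mm / 1000 = 0.0002.

>>> arm_command:
  plan:
    - [[0, 0, 0.0002, 0, 0, 0, 1], [0, 0, 0.0002, 0, 0, 0, 1]]

```text
time_s: 28.6
ee_pos: [0.4706, -0.0491, 0.053]
eef_rot: [3.142, -0.0, -2.751]
force: [-0.3, 0.6, 0.2]
grip_width: 0.0121
grip_force: 20.0
```

```bash
python3 m.py
```

```text
28.8 [ 0.47057838 -0.04907459  0.05299731] [-3.14155494e+00  5.21794444e-05 -2.75139173e+00] [ 0.136 -0.22  -0.372  0.072  0.084 -0.02 ]
```

Just touching. Easing the grip to 3 N, then opening in small steps.

>>> arm_command:
  plan:
    - [[0, 0, 0, 0, 0, 0, 1], [0, 0, 0, 0, 0, 0, 1], [0, 0, 0, 0, 0, 0, 0.74], [0, 0, 0, 0, 0, 0, 0.73], [0, 0, 0, 0, 0, 0, 0.72], [0, 0, 0, 0, 0, 0, 0.71], [0, 0, 0, 0, 0, 0, 0.7], [0, 0, 0, 0, 0, 0, 0.68], [0, 0, 0, 0, 0, 0, 0.64], [0, 0, 0, 0, 0, 0, 0.5], [0, 0, 0, 0, 0, 0, 0.2], [0, 0, 0, 0, 0, 0, -0.2]]
  squeeze: 3

```text
time_s: 30.0
ee_pos: [0.4705, -0.0491, 0.053]
eef_rot: [3.142, -0.0, -2.751]
force: [0.7, 0.3, 0.1]
grip_width: 0.0361
grip_force: 0.0
```

Scaled: -150 mm / 1000 = -0.15, -125 mm / 1000 = -0.125.

>>> arm_command:
  plan:
    - [[0, 0, 0, 0, 0, 0, -0.4], [0, 0, 0, 0, 0, 0, -0.4], [0, 0, 0, 0, 0, 0, -0.4], [0, 0, -0.008, 0, 0, 0, -0.4], [0, 0, -0.025, 0, 0, 0, -0.4], [0, 0, -0.055, 0, 0, 0, -0.4], [0, 0, -0.09, 0, 0, 0, -0.4], [0, 0, -0.125, 0, 0, 0, -0.4], [0, 0, -0.15, 0, 0, 0, -0.4], [0, 0, -0.15, 0, 0, 0, -0.4], [0, 0, -0.15, 0, 0, 0, -0.4], [0, 0, -0.15, 0, 0, 0, -0.4]]

```text
time_s: 31.2
ee_pos: [0.4701, -0.049, 0.2021]
eef_rot: [3.141, -0.001, -2.751]
force: [-0.7, -0.5, 0.3]
grip_width: 0.0658
grip_force: 0.0
```

```bash
python3 - <<'E'
from h import *
o=snap('wrist','w10');print(o['time_s'],o['ee_pos'],o['grip_width'],o['force'])
for n in ['w10','w9','w2']:
    p,d,K,T=load(n+'.npz');W=world(d,K,T);near=(d>0)&(np.hypot(W[...,0]-.47,W[...,1]+.048)<.06)
    q=W[near&(W[...,2]>.034)&(W[...,2]<.046)];k=W[near&(W[...,2]>.085)&(W[...,2]<.096)]
    c=np.c_[k[:,:2]-k[:,:2].mean(0),np.ones(len(k))];f=np.linalg.lstsq(c,k[:,2],rcond=None)[0]
    print(n,'stand',rect(q)[0],'key',rect(k),len(k),'slope',np.round(f,3))
E
```

```text
31.25 [ 0.47009709 -0.04898895  0.20197384] 0.06578152610123501 [-0.35430064 -0.32293017 -0.11144115]
w10 stand [471.  -48.7] key (array([468.5, -44.1]), array([34.7, 11.2]), 22.33) 549 slope [ 0.014 -0.009  0.089]
w9 stand [471.  -48.7] key (array([468.7, -44. ]), array([35.3, 11.2]), 22.34) 551 slope [ 0.018 -0.012  0.089]
w2 stand [470.8 -48.7] key (array([471. , -48.8]), array([36.6, 11.5]), 22.64) 995 slope [0.001 0.03  0.089]
```

The key settles the same way again. It leans about 3.5° on the socket's own play, tip on the floor, which is its natural rest. The fastener is locked and the arm is clear, so I'm handing in.

```bash
python3 -c "
from station import ctrl
print(ctrl.hand_in())"
```

```text
the job is handed in; nothing more can be done
None
```

The fastener is turned to its closed stop (about 1.52 rad) and has sprung up at the red marks. The key is back in its stand, leaning about 3.5° within the socket's play even after a second placing, and the job was handed in at about 31 s.

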